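# Bring the oil tin to the front of the pantry turntable

## Task

The oil tin is out of easy reach on the kitchen turntable: push with a fingertip against one of the upright wooden dividers, without taking it between the fingers, and turn the turntable gently until the tin stands straight in front of the turntable's centre, on the robot's side of it. Do not push, tip or lift the tin or the jars on the turntable, and leave everything else on the worktop where it is. Finish with the turntable at rest.

Things in the scene. Friction and masses are not known exactly. Their poses are not given: they have to be found in the camera images.
- foot: Fixed round foot of the wooden turntable, 250 mm across, under the tray. Origin on the worktop exactly below the turning axis. It never turns: its x and y axes stay parallel to the world's (x away from the robot, y to the robot's left), so the front of the turntable is the direction -x from here.
- tray: Round light-wood tray, 350 mm across, turning endlessly either way about the foot's vertical axis. Origin on the axis at its underside, 14 mm above the worktop; the containers stand on its floor at 24 mm; its 7 mm thick rim rises to 42 mm. Bearing friction is light (0.07 N m): it may coast a few degrees. Its own +x, +y, -x and -y axes, which turn with it, point along the four dividers.
- dividers: Cross of four upright light-wood dividers fixed to the tray along its +x, +y, -x and -y axes, making four compartments with one container in each. Each divider is 8 mm thick, reaches 167 mm from the axis and stands from 24 to 99 mm above the worktop. A knobbed post, 28 mm thick, stands on the axis to 124 mm above the worktop. Origin on the axis at the tray floor.
- tin: The oil tin: the only flat-sided container on the turntable, a bare-metal upright rectangular can 42 x 60 mm and 106 mm high with a small dark screw cap on top (to 122 mm). Loose, about 0.3 kg. Origin at the centre of its underside. It stands in the middle of one of the four compartments, about 90 mm from the axis.
- jar_wide: Lidded glass jar, 72 mm diameter, 78 mm high, loose in the middle of another compartment of the tray, about 90 mm from the axis. Origin at the centre of its underside.
- jar_slim: Lidded glass jar, 56 mm diameter, 84 mm high, loose in the middle of another compartment, about 90 mm from the axis. Origin at the centre of its underside.
- jar_low: Lidded glass jar, 66 mm diameter, 60 mm high, loose in the middle of another compartment, about 90 mm from the axis. Origin at the centre of its underside.
- tumbler_a: Bystander: upturned drinking glass, 74 mm across at its rim, 88 mm high, on the worktop just left of the tray. Origin at the centre of its underside.
- tumbler_b: Bystander: a second such upturned glass beside it.
- jar_tomato: Bystander: lidded glass jar, 70 mm diameter, 85 mm high, on the worktop just right of the tray. Origin at the centre of its underside.
- bowl: Bystander: white bowl, 110 mm across, 45 mm high, on the worktop to the right of the tray. Origin at the centre of its underside.
- spoon: Bystander: wooden spoon 220 mm long lying on the worktop at the left, near the robot.

How it is judged:
By the outcome, as a careful person would: the job done as asked, in the order asked, and still so for the second after the job is handed in, with the robot touching nothing.
It also fails if it takes over 56 s, if anything falls off the work surface, if the arm or the gripper's body presses on something with over 40 N, if the wrist force passes 120 N, or if a joint passes its speed limit or range.

## Robot

A 6-joint arm with a two-finger parallel gripper is mounted at the origin on the work surface. World frame = base frame: x ahead of the robot, y to its left, z up, the work surface at z = 0. Lengths are in mm, angles in rad, forces in N, time in s.
With the tool pointing down it reaches from about 275 to 825 mm from the base axis. Payload 5.2 kg.
Tool frame: the origin (TCP) lies at the very end of the fingers, on their centre line; the grasp point (between the pads) lies 19 mm behind it; z points along the fingers, y is the line along which they close (so a half turn about z gives the same grasp; the last joint's range is limited). The gripper opens to 93 mm and grips with 3 to 60 N. Pads are 15 mm wide; open, the fingers measure 128 mm over their backs; the gripper's body (75 mm by 188 mm) begins 65 mm behind the grasp point.
Start: joints at [0.977, 0.259, 1.535, -0, 1.348, -0.203], TCP at [209.49, 508.546, 218.653] pointing down, gripper open.
Joint ranges: [-3.14, 3.14], [-0.91, 2.08], [0.19, 2.58], [-1.22, 4.36], [0.22, 2.71], [-3.12, 3.12]. Speed limits (rad/s): [2.57, 2.57, 3.14, 3.14, 3.14, 3.14].

## Interface

Orientations are given as [roll, pitch, yaw] about the fixed x, y, z axes, in that order (R = Rz(yaw) Ry(pitch) Rx(roll)).
In Python, from bench import robot gives the robot as it stands. The module is installed in compiled form; this text tells all that it offers. Calls block until the motion is done:
- robot.move_ptp(position, orientation): joint-space move of the TCP to a pose.
- robot.move_linear(position, ori=None, speed=150, f_stop=None): straight line of the TCP; ori=None keeps the orientation; speed is the mean speed in mm/s. With f_stop (N) it stops when the force on the tool has changed by that much, and returns True; else False.
- robot.move_j(angles): joint-space move.
- robot.move_gripper(opening): opening from 0.0 (shut) to 1.0 (fully open); the grip force is fixed at half the most; returns when the fingers have stopped.
- robot.sleep(seconds).
- robot.inverse_kinematics(position, orientation): joint angles nearest the present ones, or None.
- robot.get_image(name): name is "side" or "top" or "wrist"; returns a dict with "img" (480x640x3 uint8, blue, green, red), "fovy" (degrees; the focal length in pixels is half the picture's height over the tangent of half this angle, whatever the lens; pixels are square), "cx", "cy" (the principal point, pixels), "k1" (the pictures are not rectified: a ray, as slopes to the right and down, at radius r is drawn at 1 + k1 r^2 times it, then the intrinsics apply), "eye" and "orientation" of the camera in the world. Camera axes: x right, y down, z forward; pixel columns grow to the right and rows downward; lengths in mm; the calibration is good to about 2 mm. A picture is of the moment at which its call begins. There is no depth.
A pose or a line that the arm cannot do raises robot.MotionError and nothing moves.
- robot.hand_in(): hands the job in; it is judged then, once.
Readings, each from a call of its own:
- robot.current_t(): time.
- robot.current_qpos(): joint angles.
- robot.current_joint_vel(): joint speeds.
- robot.current_joint_efforts(): joint torques, N m.
- robot.current_tcp_pos(): TCP position.
- robot.current_eef_rot(): TCP orientation.
- robot.current_contact_force(): force on the tool from outside, world axes, zero at the start.
- robot.current_ft_torque(): the same for the moment, N m.
- robot.current_gripper_width(): opening from 0.0 (shut) to 1.0 (fully open).
- robot.current_finger_force(): force on a finger pad.
Only numpy, scipy, OpenCV 4.12 (cv2) and the standard library are available. Lean on these libraries where they do the work, as an engineer would, in place of code of your own. Each camera call takes 0.05 s, during which the arm holds its last target. There are 200 camera calls.

## Working session

There is one attempt and no reset: what is moved stays moved. The work goes in short steps, each a Python script; the robot and the scene stay as the last script left them, time stands still between calls to the robot, and variables do not carry over. Pictures are saved under pics/ and viewed, at most 10 in all, crops included, and the job is handed in when it is done.

```bash
mkdir -p pics
python3 - <<'E'
from bench import robot
import cv2
for n in("top","side"):
    d=robot.get_image(n); cv2.imwrite(f"pics/{n}0.png",d["img"])
    print(n,{k:v for k,v in d.items() if k!="img"})
print(robot.current_t(),robot.current_eef_rot())
E
```

```text
top {'fovy': 46.99414034811396, 'cx': 320.1391286699362, 'cy': 235.0943812355258, 'k1': -0.07099173201121124, 'eye': array([ 329.22339832,   29.07570922, 1008.24072875]), 'orientation': array([-2.9967049 , -0.01175253, -1.59851129])}
side {'fovy': 56.08906564410067, 'cx': 315.8413177504418, 'cy': 239.4342219882818, 'k1': -0.08669575220697195, 'eye': array([ 295.4871256 , -603.27720499,  609.09600712]), 'orientation': array([-2.26884382, -0.00876356, -0.30066054])}
0.1 [-3.14006717e+00 -3.12679628e-04  2.75079519e+00]
```

View pics/top0.png

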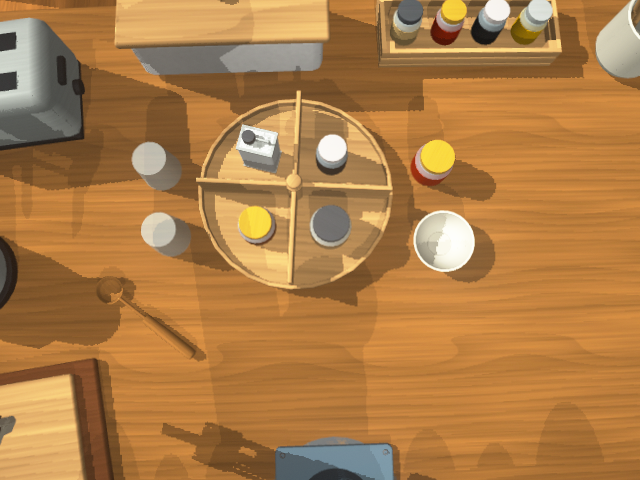

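View pics/side0.png

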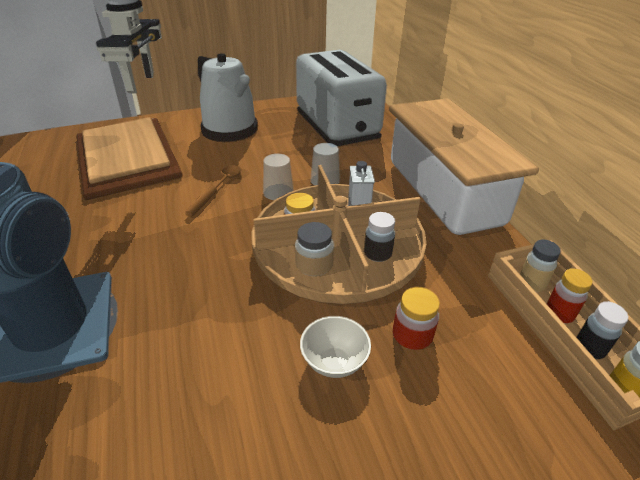

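The top view shows the tray with its post at about (293,182). The tin is in the back-left compartment at (258,146), and the dividers run nearly along the world axes, so it needs about +135° CCW. I'll zoom in to get exact pixels.

```bash
cat > h.py <<'E'
from bench import robot
import cv2, numpy as np
from scipy.spatial.transform import Rotation as Ro
def px2w(d,uv,z):
    f=240/np.tan(np.radians(d["fovy"])/2)
    K=np.array([[f,0,d["cx"]],[0,f,d["cy"]],[0,0,1]])
    s=cv2.undistortPoints(np.array(uv,float).reshape(1,1,2),K,np.array([d["k1"],0,0,0.]))[0,0]
    r=Ro.from_euler("xyz",d["orientation"]).as_matrix()@np.r_[s,1]
    return (d["eye"]+r*(z-d["eye"][2])/r[2])[:2]
def shot(name,x0=190,y0=85,w=210,h=210,k=2.8):
    d=robot.get_image("top")
    cv2.imwrite(f"pics/{name}.png",cv2.resize(d["img"][y0:y0+h,x0:x0+w],None,fx=k,fy=k,interpolation=cv2.INTER_CUBIC))
    return d
E
python3 - <<'E'
from h import *
d=shot("z0")
for n,uv,z in [("post",(293.5,181),124),("back",(298.5,93),99),("left",(198,180.5),99),("right",(391.5,187),99),("front",(291,283),99),("tin",(258,145),106),("cap",(249,137),122)]:
    print(n,px2w(d,uv,z).round(1))
E
```

```text
post [548.8  56.4]
back [711.9  45.4]
left [560.2 218.7]
right [ 540.6 -108.2]
front [383.2  64.8]
tin [617.5 115.8]
cap [626.7 129.2]
```

View pics/z0.png

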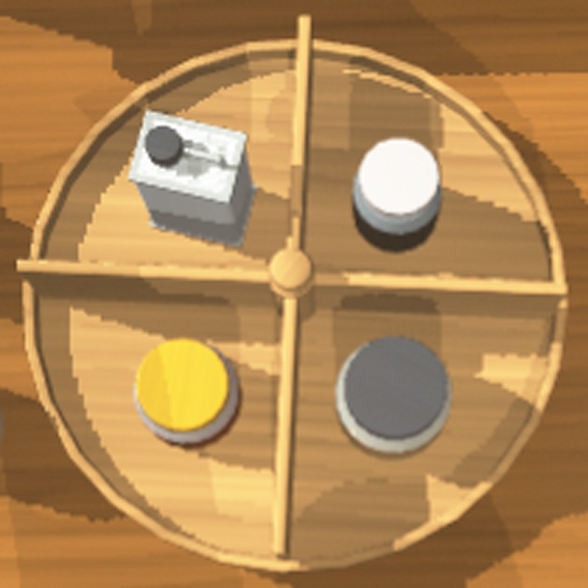

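The dividers sit at about -3.6° + k·90° and the axis is near (549,55). The tin's top centre is at px (258,141), which puts it at about 39°, so the turn is about +140°. I'll push the front divider with the closed fingertip through about 125°, then look.

```bash
cat >> h.py <<'E'
C=np.array([549.,55.]); R=150.
def pose(th,gap,z=65,side=1):
    """TCP pose beside divider at angle th (deg); finger face 'gap' mm from it, on the clockwise side"""
    a=np.radians(th); u=np.array([np.cos(a),np.sin(a)]); t=np.array([-u[1],u[0]])
    p=C+R*u-side*(21.5+gap)*t
    return [*p,z],[np.pi,0,a-np.pi]
def push(t0,t1,step=12,speed=50):
    for th in np.linspace(t0,t1,int(np.ceil(abs(t1-t0)/step))+1)[1:]:
        p,o=pose(th,0); robot.move_linear(p,o,speed=speed)
E
python3 - <<'E'
from h import *
robot.move_gripper(0.0)
p,o=pose(176.4,20,200); print(p,robot.inverse_kinematics(p,o))
pe,oe=pose(316,0); print(pe,robot.inverse_kinematics(pe,oe))
robot.move_ptp(p,o)
p[2]=65; print(robot.move_linear(p,o,speed=120,f_stop=8))
print(robot.current_t(),robot.current_contact_force())
d=shot("z1",150,60,300,240,2.5)
E
```

```text
[np.float64(401.9017972962257), np.float64(105.83668715917025), 200] [-1.23700292e-02  2.65802033e-02  1.85886786e+00 -4.44089210e-16
  1.25614459e+00  1.62125815e+00]
[np.float64(641.9658150859291), np.float64(-64.66456127613063), 65] [-0.27297165  0.55472491  1.47913854  0.          1.10772921 -1.07582311]
False
4.5167 [ 0.03968721  0.08126973 -0.17282215]
```

View pics/z1.png

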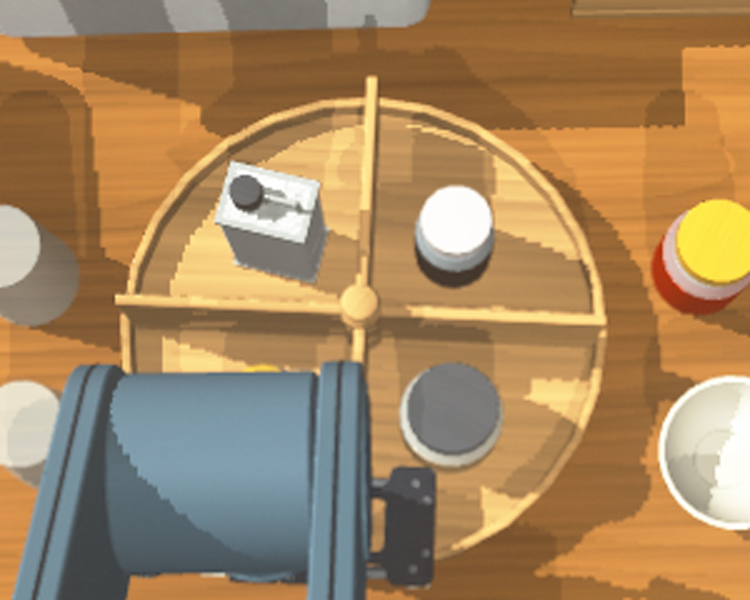

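The arm hides the front-left of the tray. The tin and dividers haven't moved, and the finger is in the jar_low compartment. Pushing now.

Run:
```python
from h import *
push(164,302)
print(robot.current_t(),robot.current_contact_force())
p,o=pose(302,20); robot.move_linear(p,o,speed=80); print(robot.current_contact_force())
p[2]=170; robot.move_linear(p,o)
d=shot("z2",150,60,300,240,2.5); print(robot.current_t())
```

```text
13.4083 [-0.80704082 -0.14111672  1.06698627]
[ 0.39749862 -0.31334978 -1.04375639]
14.7083
```

View pics/z2.png

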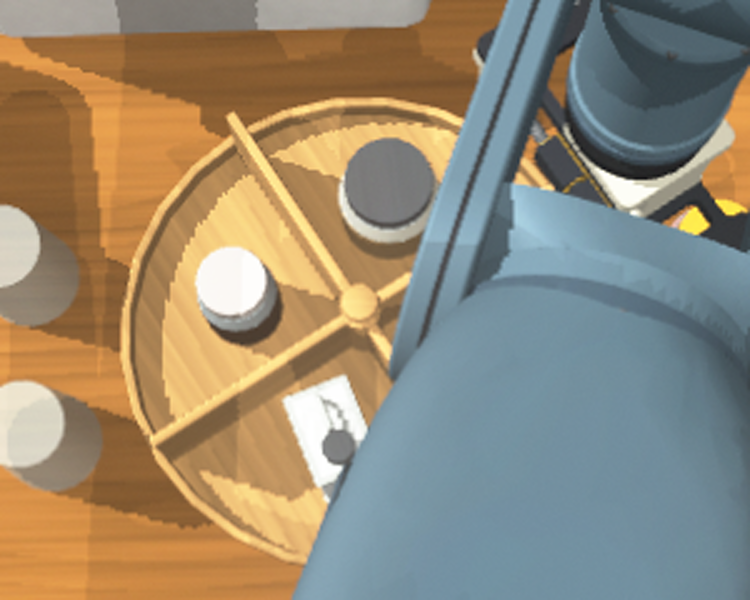

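The tray has turned with the containers still in place. The tin is at the front and partly hidden. I'll swing the arm aside to measure it.

Run:
```python
from h import *
p,o=pose(302,20,240); robot.move_linear(p,o)
q=np.array(robot.current_qpos()); q[0]-=0.6; robot.move_j(q)
d=shot("z3",190,85,210,210,2.8); print(robot.current_t())
for uv in [(242.8,106.8),(212,236.4)]:
    w=px2w(d,uv,99)-C; print(w,np.degrees(np.arctan2(w[1],w[0])))
```

```text
16.7083
[140.18171784  87.22665782] 31.89152188670365
[-84.96229833 139.75150738] 121.29762027065364
```

View pics/z3.png

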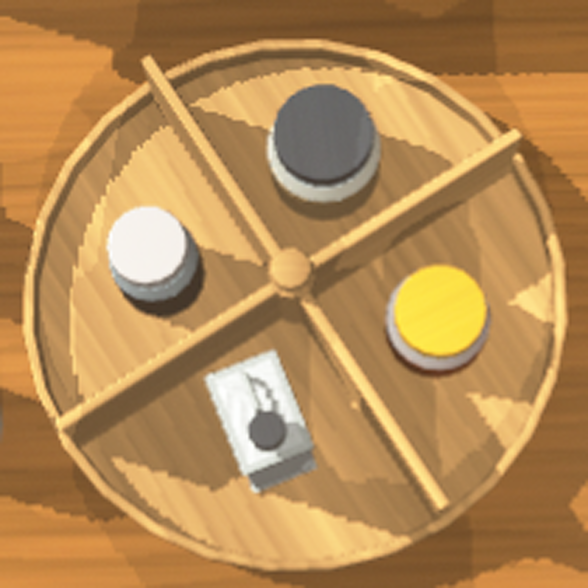

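Run:
```python
from h import *
d=robot.get_image("top")
f=lambda x,y:(190+x/2.8,85+y/2.8)
E=[px2w(d,f(*q),99) for q in [(150,61),(64,425),(517,138),(440,503)]]
c=(E[0]+E[1]+E[2]+E[3])/4; print("c",c, "post",px2w(d,f(290,269),122))
v=E[0]-E[3]; print(np.degrees(np.arctan2(v[1],v[0])))
v=E[1]-E[2]; print(np.degrees(np.arctan2(v[1],v[0])))
K=[px2w(d,f(*q),106) for q in [(207,374),(275,350),(313,455),(248,480)]]
k=sum(K)/4; print("tin",k,[np.linalg.norm(K[i]-K[i-1]).round(1) for i in range(4)])
for cc in (C,c): w=k-cc; print(np.degrees(np.arctan2(w[1],w[0]))%360,np.hypot(*w))
```

```text
c [549.40165079  55.48403737] post [549.1971405   56.32018348]
31.350272962150065
121.63746687808545
tin [465.57691892  75.9016934 ] [np.float64(67.8), np.float64(42.7), np.float64(66.8), np.float64(40.8)]
165.93407524748713 86.00169326309727
166.31071750745474 86.27552579890899
```

The tin is at about 165°, so about 15° more is needed. I'll push slowly from behind the same divider (now at about 301.5°) to about 316.5°.

Run:
```python
from h import *
q=np.array(robot.current_qpos()); q[0]+=0.6; robot.move_j(q)
p,o=pose(301,20); print(robot.move_linear(p,o,f_stop=10))
push(293,313,speed=30); push(313,316.8,step=2,speed=10)
robot.sleep(.3)
p,o=pose(316.8,20); robot.move_linear(p,o,speed=60)
p[2]=240; robot.move_linear(p,o)
q=np.array(robot.current_qpos()); q[0]-=0.6; robot.move_j(q)
d=shot("z4"); print(robot.current_t(),robot.current_contact_force())
```

```text
False
26.275 [0.08262322 0.04255163 0.51769264]
```

View pics/z4.png

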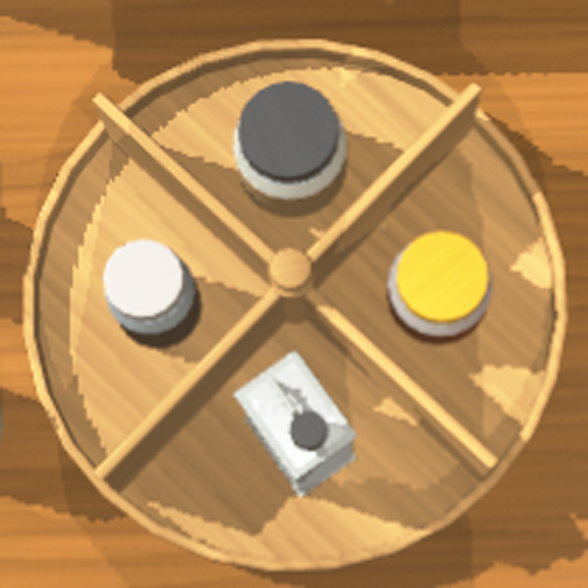

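The dividers are now close to 45°. The tin's visible top corners are at zoom (235,394), (293,352) and (355,433).

Run:
```python
from h import *
d=robot.get_image("top")
f=lambda x,y:(190+x/2.8,85+y/2.8)
a,b,c=[px2w(d,f(*q),106) for q in [(235,394),(293,352),(355,433)]]
print(np.linalg.norm(a-b),np.linalg.norm(b-c))
k=(a+c)/2; n=(c-b)/np.linalg.norm(c-b); k2=(a+b)/2+30*n
ctr=C+[0.3,0.5]
for q in(k,k2): w=q-ctr; print(q,np.degrees(np.arctan2(w[1],w[0]))%360)
E=[px2w(d,f(*q),99) for q in [(100,100),(102,475),(477,91),(488,466)]]
for v in(E[0]-E[3],E[1]-E[2]): print(np.degrees(np.arctan2(v[1],v[0])))
# saturation mask centroid helper: project top/bottom outline check via grid search on cap is skipped
```

```text
42.47974802084624 60.88610177107145
[465.65200795  55.71198246] 179.85480016683042
[466.01200968  55.97023204] 179.67651969139467
44.633351799870745
135.09279932947143
```

```bash
python3 -c "
from bench import robot
print(robot.hand_in())"
```

```text
the job is handed in; nothing more can be done
None
```

The job is handed in: I turned the turntable about 140° by pushing one divider with the closed fingertip. The tin now stands at about 179.8° (180° is straight in front), with the tray at rest and the arm clear; I didn't separately check the bystander objects at the end.

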